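# Unsheathe a make-up palette and build the nested stack

### The job

Pull the make-up palette with the copper tab out of its white slipcase until it lies on the desk clear of the case, and let go of it. Then pick it up again round its middle and lower it onto the palette with the teal tab, chamfered corners over chamfered corners so that its skirt drops fully over the raised top, let go, and lower the rose-pink lid onto it in the same way, so that all three end as one closed, flush stack. Leave the teal-tabbed palette standing where it is (a slight nudge is fine) and do not disturb the mug, the bottle or the round jar.

Things in the scene. Friction and masses are not known exactly. Their poses are not given: they have to be found in the camera images.
- tray_mid (a point): centre (12 mm above the underside) of the loose black palette with skin-tone pans and a copper tab, 0.11 to 0.22 kg, that starts in the slipcase. 120 x 60 mm in plan, 24 mm high, gripped across its 60 mm. Axes: x along its length to its chamfered end, tab at -x, z up. Nested on the other palette, its underside lies 18 mm above that one's underside
- tray_skirt (a point): middle of this palette's underside: a hollow skirt 7 mm deep with 3 mm walls, which fits over the raised top of the palette below with 2 mm play all round. Above it the body is solid up to 18 mm. Skirt and raised top follow the chamfered outline, so pieces nest only one way round
- tray_tab (a point): centre of this palette's copper pull tab: a solid block 34 mm long (x), 20 mm wide (y), 14 mm high, from 4 to 18 mm above the palette's underside; it lies 77 mm from the palette's centre along its -x, outside the slipcase. Same axes as the palette
- sleeve_mouth (a point): middle of the slipcase's open mouth, at desk height. White case fixed to the desk, 122 mm long, 71 wide, 31 high, 4 mm walls, a window in its roof; the desk is its floor. Axes: x points into the case. The palette starts along it, chamfered end inwards, square end 1 to 7 mm outside, with 1.5 mm play each side; it is drawn out along -x, by at least 125 mm
- base_mid (a point): centre (12 mm above the underside) of the black palette with cool-coloured pans and a teal tab, loose on the desk, 0.32 to 0.48 kg: the bottom of the stack. The same shape and sizes as the other palette, tab included. Axes: x along its length to its chamfered end, tab at -x, z up
- base_top (a point): middle of this palette's raised top, 24 mm above its underside. Both palettes have one: 110 x 50 mm, 6 mm high with bevelled edges, standing on the flat shoulder (18 mm up) on which the next skirt rests
- base_nose (a point): middle of this palette's chamfered end, 60 mm from its centre along x, 12 mm up. On all three pieces the two corners at the +x end are cut off (14 x 14 mm); those at the -x end are square
- lid_mid (a point): centre (9 mm above the underside) of the loose rose-pink lid flat on the desk, 120 x 60 mm and 18 mm high, 0.09 to 0.16 kg, flat top, no tab; chamfers and hollow skirt (7 mm deep) as the palettes'. Gripped across its 60 mm. Axes: x along its length to its chamfered end, z up. Nested, its underside lies 18 mm above the underside of the palette below
- mug_mid (a point): bystander: centre of an empty white mug, 80 mm across and 90 mm high (its handle reaches farther)
- bottle_mid (a point): bystander: centre of a skin-toned make-up bottle with a white cap, 44 mm across and 95 mm high
- jar_center (a point): bystander: centre of a round black powder jar, 72 mm across and 30 mm high
Things that resemble listed ones, but are neither listed nor needed, are in the scene too. What is meant by the part that bears lid_mid is not green, and is the smaller of those in its own colour.

How it is judged:
By the outcome, as a careful person would: the job done as asked, in the order asked, and still so for the second after the job is handed in, with the robot touching nothing.
It also fails if it takes over 69 s, if anything falls off the work surface, if the arm or the gripper's body presses on something with over 40 N, if the wrist force passes 120 N, or if a joint passes its speed limit or range.

### The arm

A 7-joint arm with a two-finger parallel gripper is mounted at the origin on the work surface. World frame = base frame: x ahead of the robot, y to its left, z up, the work surface at z = 0. Lengths are in m, angles in rad, forces in N, time in s.
With the tool pointing down it reaches from about 0.4 to 0.875 m from the base axis. Payload 6.5 kg.
Tool frame: the origin (TCP) lies midway between the tips of the shut fingers; the grasp point (between the pads) lies 19 mm behind it; z points along the fingers, y is the line along which they close (so a half turn about z gives the same grasp; the last joint's range is limited). The gripper opens to 85 mm and grips with 20 to 120 N. Pads are 22 mm wide; open, the fingers measure 114 mm over their backs; the gripper's body (76 mm by 85 mm) begins 54 mm behind the grasp point. The pads swing forward as they close: fully open they stand 13 mm farther back than shut.
Start: joints at [-1.199, 0.536, -0.004, 1.538, 0.003, 1.067, -0.071], TCP at [0.276, 0.589, 0.231] pointing down, gripper open.
Joint ranges: [-2.7, 2.7], [-0.37, 2.16], [-1.27, 1.26], [0.24, 2.4], [-1.31, 4.45], [0.19, 1.91], [-2.76, 2.76]. Speed limits (rad/s): [2.39, 2.39, 3.14, 3.14, 3.14, 3.14, 3.14].

### API

Orientations are given as [roll, pitch, yaw] about the fixed x, y, z axes, in that order (R = Rz(yaw) Ry(pitch) Rx(roll)).
In Python, from rig import bot gives the robot as it stands.
- The arm moves only by the tool carry_out, never from a script. Its argument "steps" is a list of rows, each a list of 3 entries, a list of its own where there are three numbers: the closure, from 0 (fully open) to 1 (shut), then the shift along the tool's x, y, z in units of 4 cm (1.0 is 4 cm), then the turn about the tool's z in units of 6 degrees (1.0 is 6 degrees). In form: [[claw, [dx, dy, dz], spin], ...]. A call has 1 to 20 rows; each row shifts and turns the commanded pose from where the row before left it, along the tool's axes as they then stand; what a row does not reach is not made up. A row lasts 1/10 s, in which the tool goes at most 50 mm and 8.59 degrees, less where a joint would pass 70% of its speed; a pose out of reach is approached as far as the arm can. A call with a number of a shift or a turn outside -1 to 1 is refused whole. A call with a gripper value outside its range is refused whole. The fingers move at their own pace and stop on an object; "squeeze" is the grip in N (left out, the last holds). Time passes only in rows, so rows that do not move let the fingers close. It gives the time, the measured TCP pose, the force, the opening and the grip force at its end, in the units of the state.
- bot.get_state(): the state, without advancing time (a new reading comes with each control period).
- bot.read_camera(name): name is "scene" or "top"; returns a dict with "frame" (400x640x3 uint8, blue, green, red), "camera_matrix" (3x3 intrinsics, pixels), "extrinsics" (4x4, takes a point from camera to world coordinates). Camera axes: x right, y down, z forward; pixel columns grow to the right and rows downward; lengths in m; the calibration is good to about 2 mm. A picture is of the moment at which its call begins. There is no depth.
- bot.finish_job(): hands the job in; it is judged then, once.
Trained networks look in a picture, given as the dict that the camera call returned (one of the last four; its "shot" number tells which), for a name from the list of things; names that differ only in an ending like _2 or _b are one class to them, and where a whole thing is asked for, a point or a joint stands for the part that bears it (a point fixed in the world has none). Each returns a list of dicts, best first, with "conf" (0 to 1); they miss things now and then, are a little off and sometimes report something else, mostly with a low value. They report only what shows in the picture. A call takes as long as a camera call. They do not tell look-alikes from the thing itself.
- bot.find_in(thing, picture): "bbox" ([centre column, centre row, width, height] in pixels, round what is visible of it).
The state is a dict: "t": time; "q": joint angles; "dq": joint speeds; "joint_torque": joint torques, N m; "tcp_pos": TCP position; "tool_rot": TCP orientation; "contact_force": force on the tool from outside, world axes, zero at the start; "moment": the same for the moment, N m; "gripper_width": finger opening in m; "gripper_force": force on a finger pad.
Only numpy, scipy, OpenCV 4.12 (cv2) and the standard library are available. Lean on these libraries where they do the work, as an engineer would, in place of code of your own. Each camera call takes 0.05 s, during which the arm holds its last target. There are 200 camera calls.

## Working session

There is one attempt and no reset: what is moved stays moved. The work goes in short steps, Python scripts to look and compute and a tool call to move; the robot and the scene stay as the last step left them, time stands still between calls to the robot, and variables do not carry over. Pictures are saved under pics/ and viewed, at most 10 in all, crops included, and the job is handed in when it is done.

Besides the shell and the picture viewer there is one more tool, called after "Emit:" by a JSON object that holds its "fn" and its "kwargs", one argument or row to a line. carry_out: Moves the arm, as the interface text tells. Its arguments: {"type":"object","properties":{"steps":{"type":"array"},"squeeze":{"type":"number"}},"required":["steps"]}

```bash
ls; mkdir -p pics; python3 - <<'E'
from rig import bot
import cv2,numpy as np
s=bot.get_state();print({k:np.round(v,3).tolist() for k,v in s.items()})
for n in("scene","top"):
    p=bot.read_camera(n);cv2.imwrite(f"pics/{n}0.png",p["frame"]);print(n,p["camera_matrix"],p["extrinsics"])
    for th in("tray_mid","tray_tab","base_mid","lid_mid","sleeve_mouth","mug_mid","bottle_mid","jar_center"):
        print(th,[(np.round(d["bbox"]).astype(int).tolist(),round(d["conf"],2)) for d in bot.find_in(th,p)])
E
```

```text
pics
{'t': 0.0, 'q': [-1.199, 0.537, -0.004, 1.539, 0.003, 1.067, -0.071], 'dq': [0.0, 0.001, 0.0, 0.001, 0.001, -0.001, 0.0], 'joint_torque': [0.001, -58.34, 1.049, -25.911, 0.012, 0.01, 0.0], 'tcp_pos': [0.275, 0.588, 0.23], 'tool_rot': [-3.14, 0.0, 2.704], 'contact_force': [-1.041, 0.005, 1.104], 'moment': [-0.022, 0.009, -0.039], 'gripper_force': 0.0, 'gripper_width': 0.085}
scene [[425.28074271   0.         317.90085449]
 [  0.         425.28074271 202.72061475]
 [  0.           0.           1.        ]] [[ 0.01933234  0.77822663 -0.62768589  1.12829002]
 [ 0.99974968 -0.00797508  0.02090389 -0.00938756]
 [ 0.01126212 -0.62793289 -0.778186    0.76952118]
 [ 0.          0.          0.          1.        ]]
tray_mid [([459, 200, 62, 27], 0.75), ([274, 213, 44, 57], 0.16)]
tray_tab [([457, 196, 64, 23], 0.6)]
base_mid [([273, 214, 41, 57], 0.58)]
lid_mid [([140, 247, 64, 33], 0.73), ([184, 191, 56, 42], 0.61), ([241, 138, 35, 51], 0.57)]
sleeve_mouth [([473, 200, 58, 33], 0.75)]
mug_mid [([176, 298, 73, 60], 0.68)]
bottle_mid [([325, 308, 26, 36], 0.79)]
jar_center [([459, 289, 44, 42], 0.71)]
top [[429.91209518   0.         326.27784391]
 [  0.         429.91209518 200.18989046]
 [  0.           0.           1.        ]] [[-0.00173024 -0.99080876  0.13525906  0.39432065]
 [-0.99927442 -0.00343325 -0.0379322   0.02217783]
 [ 0.03804794 -0.13522655 -0.9900839   1.00059898]
 [ 0.          0.          0.          1.        ]]
tray_mid [([174, 213, 65, 27], 0.78)]
tray_tab [([174, 212, 70, 25], 0.56)]
base_mid [([357, 196, 37, 66], 0.88)]
lid_mid [([452, 226, 55, 46], 0.8), ([404, 308, 47, 82], 0.8), ([472, 159, 54, 26], 0.7), ([360, 197, 40, 65], 0.48), ([311, 93, 18, 26], 0.36)]
sleeve_mouth [([159, 210, 58, 37], 0.7), ([175, 214, 68, 30], 0.41)]
mug_mid [([432, 97, 61, 45], 0.72)]
bottle_mid [([314, 93, 20, 29], 0.89)]
jar_center [([198, 112, 34, 33], 0.96), ([432, 98, 59, 47], 0.37)]
```

```bash
python3 - <<'E'
import cv2
a=cv2.imread("pics/top0.png")
cv2.imwrite("pics/top0b.png",cv2.resize(a[60:370,110:510],None,fx=1.93,fy=1.93,interpolation=cv2.INTER_CUBIC))
E
```

```text
(no output)
```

View pics/top0b.png

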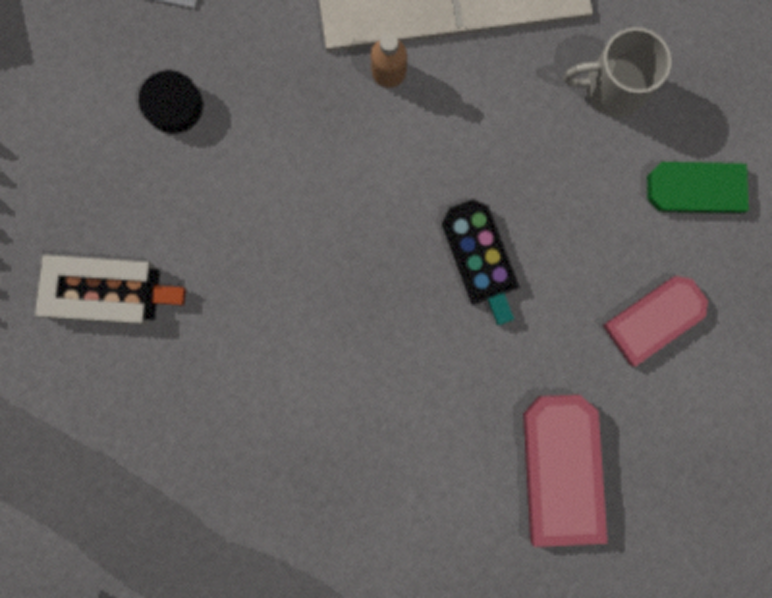

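View pics/scene0.png

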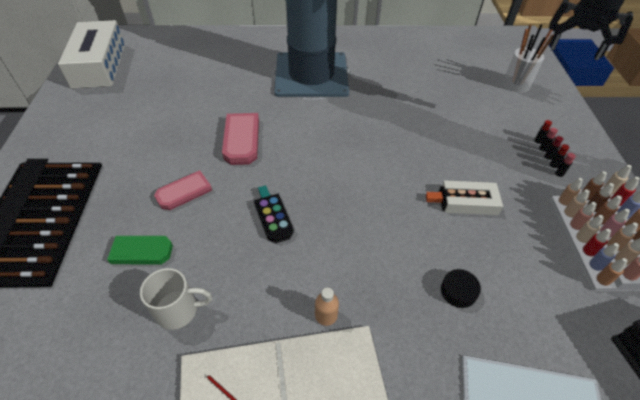

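The top crop (offset 110,60, ×1.93) shows:
- The slipcase is at crop (95,290), with its copper tab at (168,295) pointing right, which is −y.
- The teal palette is at (480,255), chamfered end up, tab at (500,310).
- There are three lid candidates: green at (700,188), small pink at (658,322) and large pink at (565,470). By the description I take the small pink one, and will check its size with the fit.

```bash
cat > h.py <<'E'
from rig import bot
import cv2,numpy as np
from scipy.optimize import minimize
S=4
def outline(l,w,z,c=.014):
    a,b=l/2,w/2
    p=[(-a,-b),(-a,b),(a-c,b),(a,b-c),(a,-b+c),(a-c,-b)] if c else [(-a,-b),(-a,b),(a,b),(a,-b)]
    return np.array([(x,y,z) for x,y in p])
PAL=np.vstack([outline(.12,.06,0),outline(.12,.06,.018),outline(.107,.047,.024,.012)])
LID=np.vstack([outline(.12,.06,0),outline(.12,.06,.015),outline(.114,.054,.018,.012)])
CASE=np.vstack([outline(.122,.071,0,0),outline(.122,.071,.031,0)])
TAB=np.vstack([outline(.034,.02,z,0) for z in(.004,.018)])+[-.077,0,0]
def grab(n,k=3):
    ps=[bot.read_camera(n) for _ in range(k)]
    f=np.mean([p["frame"].astype(float) for p in ps],0).astype(np.uint8)
    return dict(ps[-1],frame=f)
def proj(p,X):
    E=np.linalg.inv(p["extrinsics"]);c=np.atleast_2d(X)@E[:3,:3].T+E[:3,3]
    u=c@p["camera_matrix"].T;return u[:,:2]/u[:,2:]
def pix2w(p,uv,z):
    d=p["extrinsics"][:3,:3]@np.linalg.inv(p["camera_matrix"])@[uv[0],uv[1],1];o=p["extrinsics"][:3,3]
    return o+d*(z-o[2])/d[2]
def world(M,pose,z=0):
    x,y,a=pose;R=np.array([[np.cos(a),-np.sin(a),0],[np.sin(a),np.cos(a),0],[0,0,1]])
    return M@R.T+[x,y,z]
def black(f):
    return f.max(2).astype(int)<45
def pink(f):
    f=f.astype(int);return f[...,2]-f[...,1]>30
def white(f): return f.min(2)>110
def teal(f):
    f=f.astype(int);return f[...,1]-f[...,2]>30
def mask(p,fn,box,close=0):
    x0,y0,x1,y1=box
    c=cv2.resize(p["frame"][y0:y1,x0:x1],None,fx=S,fy=S,interpolation=cv2.INTER_CUBIC)
    m=fn(c).astype(np.uint8)
    if close:m=cv2.morphologyEx(m,cv2.MORPH_CLOSE,np.ones((close,close)))
    n,l,s,_=cv2.connectedComponentsWithStats(m)
    m=(l==1+np.argmax(s[1:,4])).astype(np.uint8)
    cs,_=cv2.findContours(m,cv2.RETR_EXTERNAL,cv2.CHAIN_APPROX_NONE)
    return cv2.drawContours(np.zeros_like(m),cs,-1,1,-1)
def render(p,M,pose,z,box):
    q=(proj(p,world(M,pose,z))-box[:2]+.5)*S-.5
    h=cv2.convexHull(q.astype(np.float32))
    m=np.zeros(((box[3]-box[1])*S,(box[2]-box[0])*S),np.uint8)
    cv2.fillPoly(m,[np.round(h*16).astype(int)],1,shift=4);return m
def fit(p,fn,box,M,pose,z=0,close=0):
    m=mask(p,fn,box,close)
    def cost(v):
        r=render(p,M,[v[0],v[1],v[2]*.1],z,box);return 1-(r&m).sum()/max(1,(r|m).sum())
    v=np.array([pose[0],pose[1],pose[2]*10]);best=None
    for st in(.02,.005,.003):
        r=minimize(cost,v,method="Nelder-Mead",options=dict(initial_simplex=np.vstack([v]+[v+d for d in np.diag([st,st,20*st])]),xatol=1e-5,fatol=1e-5));v=r.x
    return np.array([v[0],v[1],v[2]*.1]),1-r.fun,m
def box(c,w=50):
    return max(0,c[0]-w),max(0,c[1]-w),min(640,c[0]+w),min(400,c[1]+w)
E
python3 - <<'E'
from h import *
T=grab("top");C=grab("scene")
np.set_printoptions(precision=4,suppress=True)
f=T["frame"];print("desk",f[220,300],"base black",[f[r,c].tolist() for r,c in((175,347),(180,340),(213,360))],"case",f[196,165],f[205,133],"tab",f[213,197],f[220,370])
ims=[]
for nm,fn,M,ct,cc,cl in(("base",lambda f:black(f),PAL,(357,190),(273,218),41),("lid",pink,LID,(452,226),(184,191),0),("case",white,CASE,(159,210),(473,200),61),("big",pink,LID,(404,308),(241,138),0)):
    for p,c,z in((T,ct,.012),(C,cc,.012)):
        w0=pix2w(p,c,z);b=box(c,42);best=None
        for a in np.arange(-3,3.2,.5):
            m=mask(p,fn,b,cl);r=render(p,M,[w0[0],w0[1],a],0,b);i=(r&m).sum()/(r|m).sum()
            if best is None or i>best[0]:best=(i,a)
        v,i,m=fit(p,fn,b,M,[w0[0],w0[1],best[1]],0,cl)
        print(nm,v,np.degrees(v[2]),round(i,3))
        x0,y0,x1,y1=b;im=cv2.resize(p["frame"][y0:y1,x0:x1],None,fx=S,fy=S)
        r=render(p,M,v,0,b)
        for mm,col in((m,(0,255,255)),(r,(0,255,0))):
            cs,_=cv2.findContours(mm,cv2.RETR_EXTERNAL,cv2.CHAIN_APPROX_NONE);cv2.drawContours(im,cs,-1,col,1)
        ims.append(cv2.resize(im,(260,260)))
cv2.imwrite("pics/fit0.png",np.vstack([np.hstack(ims[0:6:2]),np.hstack(ims[1:6:2])]))
for p in(T,C):
    for nm in("t","c"):
        b=box((372,220) if p is T and nm=="t" else (264,190) if nm=="t" else (197,213) if p is T else (434,197),15)
        g=p["frame"].astype(int);mk=(g[...,1]-g[...,2]>25) if nm=="t" else (g[...,2]-g[...,1]>50)&(g[...,2]>90)
        ys,xs=np.nonzero(mk[b[1]:b[3],b[0]:b[2]]);print("tab",nm,len(xs),pix2w(p,(xs.mean()+b[0],ys.mean()+b[1]),.014))
E
```

```text
desk [ 99  99 100] base black [[137, 133, 109], [45, 44, 45], [9, 9, 14]] case [150 160 165] [151 160 164] tab [ 38  69 145] [85 91 24]
base [ 0.5559 -0.0886  0.3497] 20.035875019656604 0.952
base [ 0.5558 -0.0884  0.3276] 18.77107683888842 0.912
lid [ 0.4743 -0.3084 -0.9816] -56.242187213350405 0.989
lid [ 0.4726 -0.3066  2.154 ] 123.41630865771481 0.94
case [0.5068 0.3694 1.5016] 86.03585233006257 0.916
case [0.5539 0.3743 0.4636] 26.5633377853305 0.305
big [ 0.2765 -0.1976  0.0473] 2.710939197331951 0.512
big [ 0.3136 -0.181   2.9719] 170.27511542825934 0.536
tab t 164 [ 0.4885 -0.1115  0.014 ]
tab c 122 [0.4995 0.2796 0.014 ]
tab t 152 [ 0.4909 -0.1079  0.014 ]
tab c 122 [0.5006 0.2803 0.014 ]
```

View pics/fit0.png

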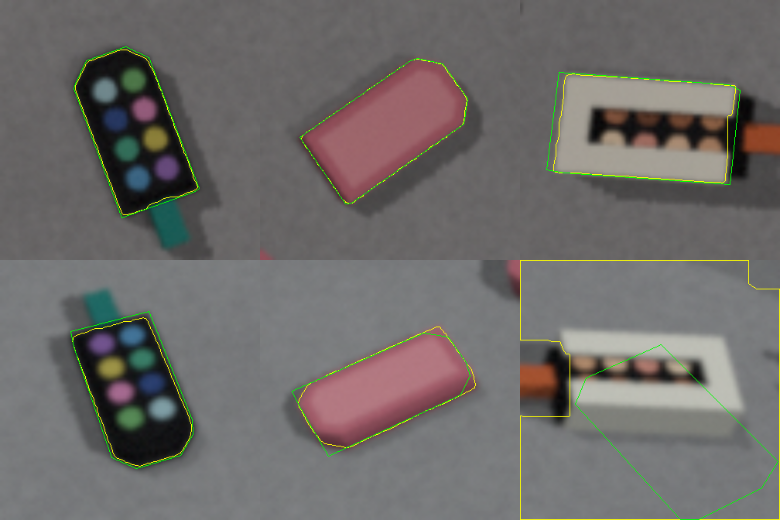

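The fit overlay shows the base outlined well (yaw about 20°) and the small pink lid outlined well in the top view (120×60 mm, IoU 0.99, yaw about −56°). The second large pink piece does not fit that size, so the choice stands. The case fit is loose, so I'll refine it.

```bash
python3 - <<'E'
from h import *
np.set_printoptions(precision=4,suppress=True)
T=grab("top");C=grab("scene")
R=outline(.122,.071,.031,0)
for p,c in((T,(159,210)),(C,(473,197))):
  for th in(120,130,140):
    b=box(c,42);w0=pix2w(p,c,.031)
    v,i,m=fit(p,lambda f:f.max(2)>th if p is T else f.max(2)>th+55,b,R,[w0[0],w0[1],1.5],0,81)
    a=v[2];print(th,v,np.degrees(a),round(i,3),"mouth",v[:2]-.061*np.array([np.cos(a),np.sin(a)]))
print(C["frame"][185:215,470].max(1))
# lid in scene with flipped start; base in scene
for nm,fn,M,p,c,a,cl in(("lid",pink,LID,C,(184,191),-.98,0),("base",black,PAL,C,(273,218),.34,41)):
    w0=pix2w(p,c,.012);v,i,m=fit(p,fn,box(c,42),M,[w0[0],w0[1],a],0,cl);print(nm,v,i)
def orange(f):
    f=f.astype(int);return (f[...,2]-f[...,1]>40)
for p,c,fn,nm,a in((T,(197,213),orange,"ctab",1.5),(C,(434,197),orange,"ctab",1.5),(T,(372,220),teal,"ttab",.34),(C,(264,190),teal,"ttab",.34)):
    w0=pix2w(p,c,.014);b=box(c,14)
    v,i,m=fit(p,fn,b,TAB+[.077,0,0],[w0[0],w0[1],a]);print(nm,v,i)
E
```

```text
120 [0.5056 0.364  1.5029] 86.10933915024646 0.919 mouth [0.5015 0.3031]
130 [0.5055 0.3636 1.5124] 86.6568423219481 0.914 mouth [0.5019 0.3027]
140 [0.5055 0.363  1.504 ] 86.17137772243552 0.911 mouth [0.5014 0.3021]
120 [0.5061 0.3647 1.5179] 86.96919059184687 0.908 mouth [0.5028 0.3038]
130 [0.5062 0.3659 1.5333] 87.85083181084886 0.839 mouth [0.504 0.305]Traceback (most recent call last):
  File "<stdin>", line 8, in <module>
  File "h.py", line 48, in fit
    m=mask(p,fn,box,close)
  File "h.py", line 39, in mask
    m=(l==1+np.argmax(s[1:,4])).astype(np.uint8)
            ~~~~~~~~~^^^^^^^^^
    return _wrapfunc(a, 'argmax', axis=axis, out=out, **kwds)
    return bound(*args, **kwds)
ValueError: attempt to get argmax of an empty sequence
```

```bash
cat > go.py <<'E'
import sys,numpy as np
from rig import bot
def go(x,y,z,deg,s=None):
    s=s or bot.get_state();p=np.array(s["tcp_pos"]);yaw=s["tool_rot"][2]
    print("t",round(s["t"],2),"tcp",np.round(p,4),"rot",np.round(np.degrees(s["tool_rot"]),2),"F",np.round(s["contact_force"],1),"w",round(s["gripper_width"],4),"gf",round(s["gripper_force"],1),"q7",round(s["q"][6],2))
    a=np.radians(deg);d=np.array([x,y,z])-p
    t=-(((deg-np.degrees(yaw))+180)%360-180)/6
    print("turn",round(t,3),"then shift",np.round([(d[0]*np.cos(a)+d[1]*np.sin(a))/.04,(d[0]*np.sin(a)-d[1]*np.cos(a))/.04,-d[2]/.04],3))
if __name__=="__main__":go(*map(float,sys.argv[1:5]))
E
python3 go.py .5 .277 .06 86.3
```

```text
t 1.5 tcp [0.2756 0.5887 0.2313] rot [-180.      0.    154.92] F [-0.6  0.3  0.1] w 0.0851 gf 0.0 q7 -0.07
turn 11.436 then shift [-7.414  6.102  4.282]
```

Emit:
{"fn": "carry_out", "kwargs": {
  "steps": [
    [0, [0, 0, 0], 0.95],
    [0, [0, 0, 0], 0.95],
    [0, [0, 0, 0], 0.95],
    [0, [0, 0, 0], 0.95],
    [0, [0, 0, 0], 0.95],
    [0, [0, 0, 0], 0.95],
    [0, [0, 0, 0], 0.95],
    [0, [0, 0, 0], 0.95],
    [0, [0, 0, 0], 0.95],
    [0, [0, 0, 0], 0.95],
    [0, [0, 0, 0], 0.95],
    [0, [0, 0, 0], 0.98],
    [0, [0, 0, 0], 0]
  ],
  "squeeze": 40
}}

```text
t: 2.8
tcp_pos: [0.2754, 0.5888, 0.2312]
tool_rot: [3.141, 0.0, 1.506]
contact_force: [-0.6, -0.8, -0.3]
gripper_width: 0.0854
gripper_force: 0.0
```

```bash
python3 go.py .5 .277 .06 86.3
```

```text
t 2.8 tcp [0.2754 0.5888 0.2312] rot [1.7999e+02 1.0000e-02 8.6300e+01] F [-0.6 -0.8 -0.3] w 0.0854 gf 0.0 q7 -1.14
turn 0.0 then shift [-7.415  6.107  4.281]
```

Emit:
{"fn": "carry_out", "kwargs": {
  "steps": [
    [0, [-0.2, 0.15, 0], 0],
    [0, [-0.4, 0.35, 0], 0],
    [0, [-0.5, 0.4, 0.2], 0],
    [0, [-0.5, 0.4, 0.3], 0],
    [0, [-0.5, 0.4, 0.3], 0],
    [0, [-0.5, 0.4, 0.3], 0],
    [0, [-0.5, 0.4, 0.3], 0],
    [0, [-0.5, 0.4, 0.3], 0],
    [0, [-0.5, 0.4, 0.3], 0],
    [0, [-0.5, 0.4, 0.3], 0],
    [0, [-0.5, 0.4, 0.3], 0],
    [0, [-0.5, 0.4, 0.3], 0],
    [0, [-0.5, 0.4, 0.3], 0],
    [0, [-0.5, 0.4, 0.3], 0],
    [0.3, [-0.5, 0.4, 0.3], 0],
    [0.4, [-0.2, 0.3, 0.2], 0],
    [0.4, [-0.1, 0.1, 0.1], 0],
    [0.4, [-0.015, 0.007, 0], 0],
    [0.4, [0, 0, 0], 0]
  ]
}}

```text
t: 4.7
tcp_pos: [0.5, 0.2782, 0.0676]
tool_rot: [-3.141, -0.001, 1.508]
contact_force: [-0.1, 0.6, 0.9]
gripper_width: 0.0513
gripper_force: 0.0
```

```bash
python3 go.py .5 .277 .005 86.3
```

```text
t 4.7 tcp [0.5    0.2782 0.0676] rot [-1.7999e+02 -5.0000e-02  8.6420e+01] F [-0.1  0.6  0.9] w 0.0513 gf 0.0 q7 -0.45
turn 0.02 then shift [-0.029  0.002  1.566]
```

Emit:
{"fn": "carry_out", "kwargs": {
  "steps": [
    [0.4, [-0.03, 0, 0.3], 0],
    [0.4, [0, 0, 0.4], 0],
    [0.4, [0, 0, 0.4], 0],
    [0.4, [0, 0, 0.3], 0],
    [0.4, [0, 0, 0.16], 0],
    [0.4, [0, 0, 0], 0],
    [1, [0, 0, 0], 0],
    [1, [0, 0, 0], 0],
    [1, [0, 0, 0], 0],
    [1, [0, 0, 0], 0],
    [1, [0, 0, 0], 0],
    [1, [0, 0, 0], 0]
  ]
}}

```text
t: 5.9
tcp_pos: [0.5008, 0.2761, 0.0056]
tool_rot: [3.141, -0.001, 1.507]
contact_force: [-1.7, 0.0, 6.4]
gripper_width: 0.0187
gripper_force: 43.7
```

```bash
python3 go.py .4903 .127 .005 86.3
```

```text
t 5.9 tcp [0.5008 0.2761 0.0056] rot [ 1.7995e+02 -4.0000e-02  8.6330e+01] F [-1.7  0.   6.4] w 0.0187 gf 43.7 q7 -0.42
turn 0.006 then shift [-3.738 -0.022  0.014]
```

Emit:
{"fn": "carry_out", "kwargs": {
  "steps": [
    [1, [-0.1, 0, 0], 0],
    [1, [-0.15, 0, 0], 0],
    [1, [-0.2, 0, 0], 0],
    [1, [-0.2, 0, 0], 0],
    [1, [-0.2, 0, 0], 0]
  ]
}}

```text
t: 6.4
tcp_pos: [0.4988, 0.2425, 0.0055]
tool_rot: [3.14, -0.002, 1.507]
contact_force: [0.2, 4.4, 6.3]
gripper_width: 0.0189
gripper_force: 43.6
```

```bash
python3 go.py .4903 .122 .005 86.3
```

```text
t 6.4 tcp [0.4988 0.2425 0.0055] rot [ 1.7991e+02 -1.1000e-01  8.6360e+01] F [0.2 4.4 6.3] w 0.0189 gf 43.6 q7 -0.37
turn 0.009 then shift [-3.02  -0.017  0.012]
```

Emit:
{"fn": "carry_out", "kwargs": {
  "steps": [
    [1, [-0.25, 0, 0], 0],
    [1, [-0.25, 0, 0], 0],
    [1, [-0.25, 0, 0], 0],
    [1, [-0.25, 0, 0], 0],
    [1, [-0.25, 0, 0], 0],
    [1, [-0.25, 0, 0], 0],
    [1, [-0.25, 0, 0], 0],
    [1, [-0.25, 0, 0], 0],
    [1, [-0.25, 0, 0], 0],
    [1, [-0.25, 0, 0], 0],
    [1, [-0.25, 0, 0], 0],
    [1, [-0.15, 0, 0], 0],
    [1, [-0.1, 0, 0], 0],
    [1, [0, 0, 0], 0],
    [0.4, [0, 0, 0], 0],
    [0.4, [0, 0, 0], 0],
    [0.4, [0, 0, 0], 0]
  ]
}}

```text
t: 8.1
tcp_pos: [0.4897, 0.1211, 0.0045]
tool_rot: [-3.14, 0.001, 1.506]
contact_force: [-0.6, -0.3, -0.3]
gripper_width: 0.051
gripper_force: 0.0
```

Emit:
{"fn": "carry_out", "kwargs": {
  "steps": [
    [0.4, [0, 0, -0.3], 0],
    [0.4, [0, 0, -0.5], 0],
    [0.2, [0, 0, -0.5], 0],
    [0, [0, 0, -0.5], 0],
    [0, [0, 0, -0.2], 0],
    [0, [0, 0, 0], 0]
  ]
}}

```text
t: 8.7
tcp_pos: [0.4912, 0.1224, 0.0861]
tool_rot: [3.139, -0.001, 1.507]
contact_force: [-0.1, -0.2, 0.1]
gripper_width: 0.0856
gripper_force: 0.0
```

```bash
python3 - <<'E'
from h import *
from go import go
go(.49,.2,.06,86)
T=grab("top");C=grab("scene")
p0=np.array([.494,.2])
def orange(f):
    f=f.astype(int);return f[...,2]-f[...,1]>40
ims=[]
for p in(T,C):
    c=proj(p,[p0[0],p0[1],.012])[0].astype(int);b=box(c,50)
    v,i,m=fit(p,black,b,PAL,[p0[0],p0[1],1.5],0,41);print(v,np.degrees(v[2]),i)
    x0,y0,x1,y1=b;im=cv2.resize(p["frame"][y0:y1,x0:x1],None,fx=S,fy=S)
    for mm,col in((m,(0,255,255)),(render(p,PAL,v,0,b),(0,255,0))):
        cs,_=cv2.findContours(mm,cv2.RETR_EXTERNAL,cv2.CHAIN_APPROX_NONE);cv2.drawContours(im,cs,-1,col,1)
    ims.append(cv2.resize(im,(390,390)))
cv2.imwrite("pics/pull.png",np.hstack(ims))
E
```

```text
t 8.7 tcp [0.4912 0.1224 0.0861] rot [ 1.7988e+02 -5.0000e-02  8.6340e+01] F [-0.1 -0.2  0.1] w 0.0856 gf 0.0 q7 -0.22
turn 0.057 then shift [ 1.933 -0.166  0.653]
[0.494 0.2   1.5  ] 85.94366926962348 0.0
[0.49410802 0.20210391 1.4911214 ] 85.43496291448162 0.6182784565472492
```

View pics/pull.png

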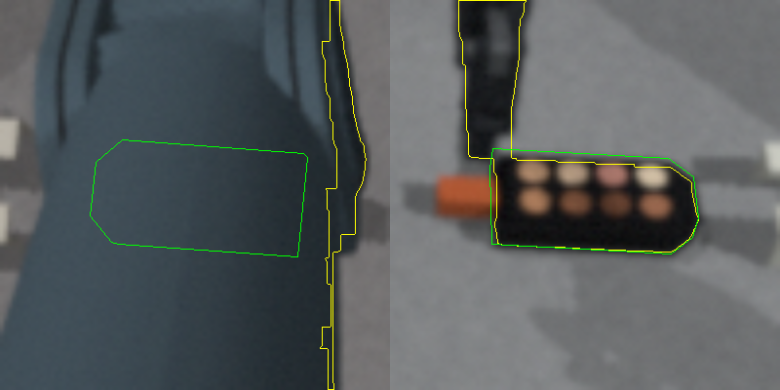

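The pull picture shows the palette outside the case and clear of it, at about (0.494, 0.202) with yaw about 86°. In the top view it is hidden by the arm. Next I'll re-grip it at the middle.

Emit:
{"fn": "carry_out", "kwargs": {
  "steps": [
    [0, [0.25, 0, 0], 0],
    [0, [0.4, -0.02, 0], 0],
    [0, [0.45, -0.025, 0], 0],
    [0, [0.45, 0, 0.2], 0],
    [0, [0.3, 0, 0.3], 0],
    [0, [0.137, 0, 0.3], 0],
    [0, [0, 0, 0.4], 0],
    [0, [0, 0, 0.3], 0],
    [0, [0, 0, 0.2], 0],
    [0, [0, 0, 0.1], 0],
    [0, [0, 0, 0], 0]
  ]
}}

```text
t: 10.1
tcp_pos: [0.4936, 0.2012, 0.0124]
tool_rot: [-3.141, 0.001, 1.506]
contact_force: [0.3, -0.1, 0.1]
gripper_width: 0.0854
gripper_force: 0.0
```

```bash
python3 go.py .4945 .2018 .002 86.3
```

```text
t 10.1 tcp [0.4936 0.2012 0.0124] rot [-1.7996e+02  3.0000e-02  8.6310e+01] F [ 0.3 -0.1  0.1] w 0.0854 gf 0.0 q7 -0.33
turn 0.001 then shift [0.017 0.022 0.26 ]
```

Emit:
{"fn": "carry_out", "kwargs": {
  "steps": [
    [0, [0.02, 0.02, 0.15], 0],
    [0, [0, 0, 0.11], 0],
    [0, [0, 0, 0], 0],
    [1, [0, 0, 0], 0],
    [1, [0, 0, 0], 0],
    [1, [0, 0, 0], 0],
    [1, [0, 0, 0], 0],
    [1, [0, 0, 0], 0],
    [1, [0, 0, 0], 0]
  ],
  "squeeze": 50
}}

```text
t: 11.0
tcp_pos: [0.495, 0.2025, 0.0032]
tool_rot: [3.141, -0.0, 1.507]
contact_force: [-1.6, -0.9, 5.8]
gripper_width: 0.0586
gripper_force: 54.2
```

Emit:
{"fn": "carry_out", "kwargs": {
  "steps": [
    [1, [0, 0, -0.2], 0],
    [1, [0, 0, -0.4], 0],
    [1, [0, 0, -0.5], 0],
    [1, [0, 0, -0.5], 0],
    [1, [0, 0, -0.4], 0],
    [1, [0, 0, -0.2], 0],
    [1, [0, 0, 0], 0]
  ]
}}

```text
t: 11.7
tcp_pos: [0.4955, 0.2028, 0.0921]
tool_rot: [3.139, -0.001, 1.507]
contact_force: [-0.1, 0.1, -2.0]
gripper_width: 0.0585
gripper_force: 54.3
```

```bash
python3 go.py .5558 -.0885 .09 20
```

```text
t 11.7 tcp [0.4955 0.2028 0.0921] rot [ 1.7986e+02 -8.0000e-02  8.6340e+01] F [-0.1  0.1 -2. ] w 0.0585 gf 54.3 q7 -0.36
turn 11.056 then shift [-1.073  7.359  0.052]
```

```bash
cat >> h.py <<'E'
def pans(p,ctr,yaw,ztop,guess_dx=.0245,guess_dy=.024):
    """8 pan blobs -> refined centre,yaw via similarity fit of a 4x2 grid at height ztop"""
    c=proj(p,[ctr[0],ctr[1],ztop])[0].astype(int);b=box(c,40);x0,y0,x1,y1=b
    f=cv2.resize(p["frame"][y0:y1,x0:x1],None,fx=S,fy=S,interpolation=cv2.INTER_CUBIC)
    m=(f.max(2)>58).astype(np.uint8)
    M=np.vstack([outline(.107,.047,0,.012)]);r=render(p,M,[ctr[0],ctr[1],yaw],ztop,b)
    m&=cv2.erode(r,np.ones((5,5)))
    n,l,s,ce=cv2.connectedComponentsWithStats(m)
    out=[]
    for k in range(1,n):
        if s[k,4]>100:
            uv=(ce[k]+.5)/S-.5+[x0,y0];w=pix2w(p,uv,ztop)[:2];d=w-ctr
            out.append([d[0]*np.cos(yaw)+d[1]*np.sin(yaw),-d[0]*np.sin(yaw)+d[1]*np.cos(yaw),s[k,4]])
    return np.array(out)
E
python3 - <<'E'
from h import *
np.set_printoptions(precision=4,suppress=True)
T=grab("top",4);C=grab("scene",4);cv2.imwrite("pics/t1.png",T["frame"])
for p in(T,C):
    o=pans(p,np.array([.5558,-.0885]),np.radians(20),.024);print(o[np.lexsort((o[:,0],o[:,1]>0))])
    for th in(35,45,55):
        c=(357,190) if p is T else(273,218)
        v,i,m=fit(p,lambda f:f.max(2)<th,box(c,42),PAL,[.5558,-.0885,.345],0,41);print(th,v,np.degrees(v[2]),i)
    def orange(f):
        f=f.astype(int);return f[...,2]-f[...,1]>40
E
```

```text
[[ -0.0377  -0.0116 886.    ]
 [ -0.0142  -0.0114 935.    ]
 [  0.0093  -0.0115 954.    ]
 [  0.0328  -0.0116 844.    ]
 [ -0.0376   0.0114 930.    ]
 [ -0.0143   0.0113 846.    ]
 [  0.0094   0.0113 782.    ]
 [  0.0327   0.0114 934.    ]]
35 [ 0.5553 -0.0884  0.343 ] 19.650297028510902 0.8978917484990925
45 [ 0.5554 -0.0881  0.3759] 21.538281258558946 0.9303570597272007
55 [ 0.5559 -0.0887  0.3443] 19.729257829484936 0.9585697014786572
[[  -0.0118   -0.0115 2864.    ]
 [   0.0339   -0.0116  948.    ]
 [  -0.0363    0.0114  900.    ]
 [  -0.013     0.0116  821.    ]
 [   0.0105    0.0113  794.    ]
 [   0.0341    0.0113 1045.    ]]
35 [ 0.5548 -0.0886  0.2995] 17.16059420712117 0.8631421974215894
45 [ 0.5542 -0.0883  0.33  ] 18.906933117099733 0.901916626736943
55 [ 0.5567 -0.0888  0.3323] 19.04153630293169 0.9314728089458091
```

Emit:
{"fn": "carry_out", "kwargs": {
  "steps": [
    [1, [0, 0, 0], 0.5],
    [1, [0, 0, 0], 0.85],
    [1, [0, 0, 0], 0.9],
    [1, [0, 0, 0], 0.9],
    [1, [0, 0, 0], 0.9],
    [1, [0, 0, 0], 0.9],
    [1, [0, 0, 0], 0.9],
    [1, [0, 0, 0], 0.9],
    [1, [0, 0, 0], 0.9],
    [1, [0, 0, 0], 0.9],
    [1, [0, 0, 0], 0.9],
    [1, [0, 0, 0], 0.9],
    [1, [0, 0, 0], 0.7],
    [1, [0, 0, 0], 0]
  ]
}}

```text
t: 13.5
tcp_pos: [0.4944, 0.2024, 0.0902]
tool_rot: [3.141, 0.001, 0.349]
contact_force: [0.1, 0.3, -1.3]
gripper_width: 0.0584
gripper_force: 54.3
```

Emit:
{"fn": "carry_out", "kwargs": {
  "steps": [
    [1, [-0.03, 0.2, 0], 0],
    [1, [-0.06, 0.4, 0], 0],
    [1, [-0.07, 0.5, 0], 0],
    [1, [-0.07, 0.5, 0], 0],
    [1, [-0.07, 0.5, 0], 0],
    [1, [-0.07, 0.5, 0], 0],
    [1, [-0.07, 0.5, 0], 0],
    [1, [-0.07, 0.5, 0], 0],
    [1, [-0.07, 0.5, 0], 0],
    [1, [-0.07, 0.5, 0], 0],
    [1, [-0.07, 0.5, 0], 0],
    [1, [-0.07, 0.5, 0], 0],
    [1, [-0.07, 0.5, 0], 0],
    [1, [-0.07, 0.5, 0], 0],
    [1, [-0.07, 0.5, 0.1], 0],
    [1, [-0.07, 0.4, 0.2], 0],
    [1, [-0.04, 0.25, 0.2], 0],
    [1, [0, 0.1, 0.1], 0],
    [1, [0, 0, 0], 0]
  ]
}}

```text
t: 15.4
tcp_pos: [0.5599, -0.1084, 0.0658]
tool_rot: [-3.141, 0.001, 0.349]
contact_force: [-0.0, -0.7, -0.5]
gripper_width: 0.0587
gripper_force: 54.2
```

```bash
python3 - <<'E'
from h import *
from go import go
np.set_printoptions(precision=4,suppress=True)
go(.5558,-.0885,.06,20)
C=grab("scene",4);s=bot.get_state();p=s["tcp_pos"]
o=pans(C,np.array(p[:2]),s["tool_rot"][2],p[2]-.003+.024);print(o)
c=proj(C,p)[0].astype(int);x0,y0,x1,y1=box(c,60)
cv2.imwrite("pics/hov.png",cv2.resize(C["frame"][y0:y1,x0:x1],None,fx=5,fy=5,interpolation=cv2.INTER_CUBIC));print(x0,y0)
E
```

```text
t 15.4 tcp [ 0.5599 -0.1084  0.0658] rot [-179.97    0.07   20.  ] F [-0.  -0.7 -0.5] w 0.0587 gf 54.2 q7 -0.7
turn -0.001 then shift [ 0.075 -0.502  0.146]
[[  -0.0335    0.0104  451.    ]
 [  -0.0328   -0.0082  148.    ]
 [   0.0108    0.0108 3229.    ]
 [  -0.0139   -0.012   918.    ]
 [   0.009    -0.0119  734.    ]
 [   0.0329   -0.0121  959.    ]]
203 142
```

View pics/hov.png

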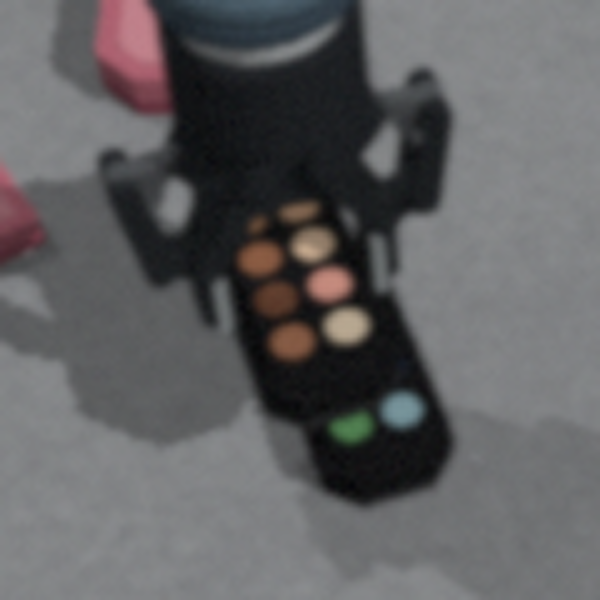

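The hover crop shows the copper palette held level (pans around crop (250–350, 230–345)). The base nose peeks out at (375,440), so I have overshot about 20 mm towards −y. I'll correct that.

Emit:
{"fn": "carry_out", "kwargs": {
  "steps": [
    [1, [0.05, -0.2, 0], 0],
    [1, [0.05, -0.2, 0.1], 0],
    [1, [0, -0.11, 0.2], 0],
    [1, [0, 0, 0.2], 0],
    [1, [0, 0, 0], 0],
    [1, [0, 0, 0], 0]
  ]
}}

```text
t: 16.2
tcp_pos: [0.557, -0.0877, 0.0461]
tool_rot: [3.141, 0.001, 0.349]
contact_force: [0.1, -0.6, -0.8]
gripper_width: 0.0585
gripper_force: 54.2
```

```bash
python3 - <<'E'
from h import *
from go import go
np.set_printoptions(precision=4,suppress=True)
go(.5568,-.0877,.03,20)
C=grab("scene",4);s=bot.get_state();p=s["tcp_pos"]
o=pans(C,np.array(p[:2]),s["tool_rot"][2],p[2]-.003+.024);print(o)
c=proj(C,p)[0].astype(int);x0,y0,x1,y1=box(c,60)
cv2.imwrite("pics/hov2.png",cv2.resize(C["frame"][y0:y1,x0:x1],None,fx=5,fy=5,interpolation=cv2.INTER_CUBIC))
E
```

```text
t 16.2 tcp [ 0.557  -0.0877  0.0461] rot [179.99   0.05  20.01] F [ 0.1 -0.6 -0.8] w 0.0585 gf 54.2 q7 -0.71
turn 0.001 then shift [-0.003 -0.002  0.403]
[[  -0.0325    0.011   341.    ]
 [   0.0112    0.0112 3127.    ]
 [  -0.0138   -0.0115  900.    ]
 [   0.0093   -0.0114  697.    ]
 [   0.0332   -0.0117  937.    ]]
```

View pics/hov2.png

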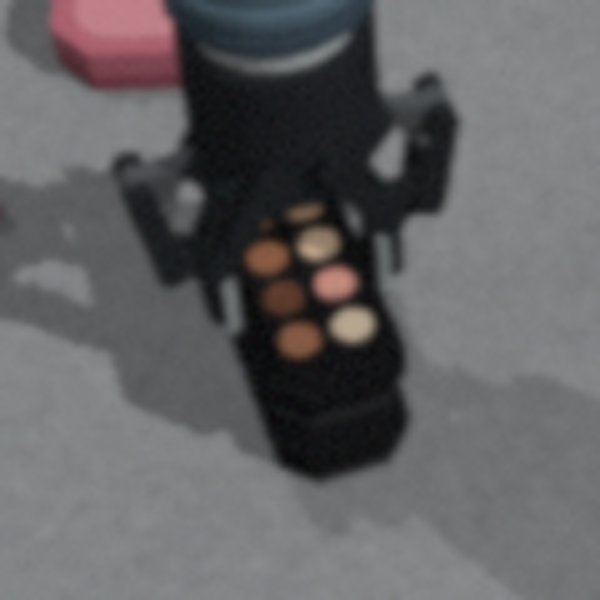

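The second hover crop shows the palette square over the base, with the nose lined up at crop (340,440). The residual offset is under 1 mm. Lowering now.

Emit:
{"fn": "carry_out", "kwargs": {
  "steps": [
    [1, [-0.01, 0.01, 0.15], 0],
    [1, [0, 0, 0.15], 0],
    [1, [0, 0, 0.1], 0],
    [1, [0, 0, 0.05], 0],
    [1, [0, 0, 0.05], 0],
    [1, [0, 0, 0.05], 0],
    [1, [0, 0, 0], 0]
  ]
}}

```text
t: 17.1
tcp_pos: [0.5569, -0.0877, 0.0243]
tool_rot: [-3.141, 0.0, 0.35]
contact_force: [0.6, -0.0, -1.4]
gripper_width: 0.0585
gripper_force: 54.3
```

```bash
python3 go.py .5567 -.0882 .021 20
```

```text
t 17.1 tcp [ 0.5569 -0.0877  0.0243] rot [-1.7999e+02  1.0000e-02  2.0040e+01] F [ 0.6 -0.  -1.4] w 0.0585 gf 54.3 q7 -0.69
turn 0.007 then shift [-0.009  0.009  0.083]
```

Emit:
{"fn": "carry_out", "kwargs": {
  "steps": [
    [1, [0, 0, 0.03], 0],
    [1, [0, 0, 0.03], 0],
    [1, [0, 0, 0.02], 0],
    [1, [0, 0, 0], 0]
  ]
}}

```text
t: 17.5
tcp_pos: [0.557, -0.0878, 0.0213]
tool_rot: [-3.142, -0.0, 0.35]
contact_force: [0.1, 0.1, -2.2]
gripper_width: 0.0586
gripper_force: 54.3
```

```bash
python3 go.py .5567 -.0882 .021 20
```

```text
t 17.5 tcp [ 0.557  -0.0878  0.0213] rot [-180.     -0.     20.04] F [ 0.1  0.1 -2.2] w 0.0586 gf 54.3 q7 -0.69
turn 0.006 then shift [-0.012  0.007  0.008]
```

Still no contact, so I'll go down a few more millimetres, watching the force.

Emit:
{"fn": "carry_out", "kwargs": {
  "steps": [
    [1, [0, 0, 0.02], 0],
    [1, [0, 0, 0.02], 0],
    [1, [0, 0, 0], 0]
  ]
}}

```text
t: 17.8
tcp_pos: [0.5571, -0.0878, 0.0212]
tool_rot: [-3.141, -0.001, 0.35]
contact_force: [-5.9, 1.5, 16.2]
gripper_width: 0.0585
gripper_force: 56.2
```

```bash
python3 go.py .5567 -.0882 .021 20
```

```text
t 17.8 tcp [ 0.5571 -0.0878  0.0212] rot [-1.7995e+02 -3.0000e-02  2.0030e+01] F [-5.9  1.5 16.2] w 0.0585 gf 56.2 q7 -0.69
turn 0.004 then shift [-0.013  0.006  0.004]
```

Firm contact at tcp 0.0212, which puts the underside at 18 mm, so it is seated. Releasing, rising and heading for the lid.

Emit:
{"fn": "carry_out", "kwargs": {
  "steps": [
    [1, [0, 0, -0.03], 0],
    [0, [0, 0, 0], 0],
    [0, [0, 0, 0], 0],
    [0, [0, 0, 0], 0],
    [0, [0, 0, 0], 0],
    [0, [0, 0, -0.3], 0],
    [0, [0, 0, -0.5], 0],
    [0, [0, 0, -0.5], 0],
    [0, [0, 0, -0.5], 0],
    [0, [-0.3, 0.1, -0.2], 0],
    [0, [-0.4, 0.4, 0], 0],
    [0, [-0.4, 0.5, 0], 0],
    [0, [-0.4, 0.5, 0], 0],
    [0, [-0.3, 0.5, 0], 0],
    [0, [-0.2, 0.5, 0], 0],
    [0, [0, 0.4, 0], 0],
    [0, [0, 0, 0], 0]
  ]
}}

```text
t: 19.5
tcp_pos: [0.5216, -0.2269, 0.1013]
tool_rot: [3.14, -0.0, 0.347]
contact_force: [-0.8, 0.4, 0.3]
gripper_width: 0.0853
gripper_force: 0.0
```

Emit:
{"fn": "carry_out", "kwargs": {
  "steps": [
    [0, [0, 0, 0], 0.7],
    [0, [0, 0, 0], 1],
    [0, [0, 0, 0], 1],
    [0, [0, 0, 0], 1],
    [0, [0, 0, 0], 1],
    [0, [0, 0, 0], 1],
    [0, [0, 0, 0], 1],
    [0, [0, 0, 0], 1],
    [0, [0, 0, 0], 1],
    [0, [0, 0, 0], 1],
    [0, [0, 0, 0], 1],
    [0, [0, 0, 0], 1],
    [0, [0, 0, 0], 1],
    [0, [0, 0, 0], 0]
  ]
}}

```text
t: 20.9
tcp_pos: [0.5218, -0.2225, 0.1004]
tool_rot: [3.141, 0.001, -0.979]
contact_force: [-0.2, -0.7, 0.1]
gripper_width: 0.086
gripper_force: 0.0
```

```bash
python3 - <<'E'
from h import *
from go import go
np.set_printoptions(precision=4,suppress=True)
T=grab("top",4);C=grab("scene",4)
for p in(T,C):
    o=pans(p,np.array([.5558,-.0885]),np.radians(20),.042);print(o[np.lexsort((o[:,0],o[:,1]>0))])
    for nm,fn,M,w,z,cl in(("stack",lambda f:f.max(2)<55,np.vstack([PAL,PAL+[0,0,.018]]),[.5558,-.0885,.349],0,41),("lid",pink,LID,[.474,-.308,-.98],0,0)):
        b=box(proj(p,[w[0],w[1],.012])[0].astype(int),40)
        v,i,m=fit(p,fn,b,M,w,z,cl);print(nm,v,np.degrees(v[2]),i)
go(.474,-.308,.06,-56.2)
x0,y0,x1,y1=box((262,205),60);a=cv2.resize(C["frame"][150:270,140:320],None,fx=4,fy=4,interpolation=cv2.INTER_CUBIC)
cv2.imwrite("pics/st1.png",a)
E
```

```text
[[  -0.0403   -0.0116 1390.    ]
 [  -0.0134   -0.0116  906.    ]
 [   0.0099   -0.0114  780.    ]
 [   0.0336   -0.0114  895.    ]
 [  -0.0368    0.0115 1052.    ]
 [  -0.0133    0.0115 1074.    ]
 [   0.0101    0.0115 1050.    ]
 [   0.0336    0.0118 1053.    ]]
stack [ 0.5593 -0.0877  0.3351] 19.20103512728429 0.8744881686134218Traceback (most recent call last):
  File "<stdin>", line 9, in <module>
  File "h.py", line 48, in fit
    m=mask(p,fn,box,close)
  File "h.py", line 39, in mask
    m=(l==1+np.argmax(s[1:,4])).astype(np.uint8)
            ~~~~~~~~~^^^^^^^^^
    return _wrapfunc(a, 'argmax', axis=axis, out=out, **kwds)
    return bound(*args, **kwds)
ValueError: attempt to get argmax of an empty sequence
```

```bash
python3 - <<'E'
from h import *
from go import go
np.set_printoptions(precision=4,suppress=True)
C=grab("scene",4)
o=pans(C,np.array([.5558,-.0885]),np.radians(20),.042);print(o)
for M in(LID,np.vstack([outline(.12,.06,0),outline(.12,.06,.018)])):
    w=[.474,-.308,-.98];b=box(proj(C,[w[0],w[1],.012])[0].astype(int),40)
    v,i,m=fit(C,pink,b,M,w);print("lid",v,np.degrees(v[2]),i)
go(.4743,-.3084,.06,-56.2)
a=cv2.resize(C["frame"][150:270,140:320],None,fx=4,fy=4,interpolation=cv2.INTER_CUBIC)
cv2.imwrite("pics/st1.png",a)
E
```

```text
[[  -0.051     0.0034  193.    ]
 [   0.0012    0.0115 4251.    ]
 [  -0.0245   -0.0115 1840.    ]
 [   0.0109   -0.0111  692.    ]
 [   0.0346   -0.0114  874.    ]]
lid [ 0.4726 -0.3066 -0.969 ] -55.52226202908282 0.9684704719545342
lid [ 0.474  -0.3062 -0.9719] -55.68488249385383 0.9676274729013756
t 21.5 tcp [ 0.5216 -0.2242  0.1009] rot [-179.99   -0.    -56.16] F [ 0.6  0.2 -0.4] w 0.0855 gf 0.0 q7 -1.58
turn 0.007 then shift [1.09  2.153 1.023]
```

View pics/st1.png

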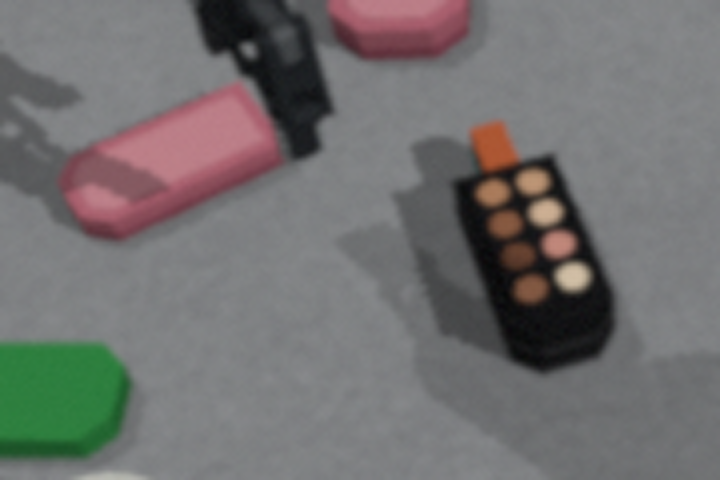

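The crop shows the copper palette sitting flush on the base, with continuous sides and both tabs on the same side (crop (535,260)). The small pink lid is untouched at (170,165). Moving over the lid.

Emit:
{"fn": "carry_out", "kwargs": {
  "steps": [
    [0, [0.1, 0.2, 0], 0],
    [0, [0.2, 0.4, 0], 0],
    [0, [0.2, 0.4, 0], 0],
    [0, [0.2, 0.4, 0], 0],
    [0, [0.2, 0.4, 0], 0],
    [0, [0.1, 0.25, 0.2], 0],
    [0, [0.06, 0.1, 0.4], 0],
    [0, [0, 0, 0.5], 0],
    [0, [0, 0, 0.4], 0],
    [0, [0, 0, 0.3], 0],
    [0, [0, 0, 0.2], 0],
    [0, [0, 0, 0], 0]
  ]
}}

```text
t: 22.7
tcp_pos: [0.4733, -0.3067, 0.0198]
tool_rot: [3.141, 0.002, -0.98]
contact_force: [0.3, 0.4, 0.3]
gripper_width: 0.0853
gripper_force: 0.0
```

```bash
python3 go.py .4737 -.3075 .003 -56
```

```text
t 22.7 tcp [ 0.4733 -0.3067  0.0198] rot [ 1.7996e+02  9.0000e-02 -5.6140e+01] F [0.3 0.4 0.3] w 0.0853 gf 0.0 q7 -1.34
turn -0.024 then shift [0.021 0.003 0.419]
```

Emit:
{"fn": "carry_out", "kwargs": {
  "steps": [
    [0, [0.02, 0, 0.2], -0.02],
    [0, [0, 0, 0.15], 0],
    [0, [0, 0, 0.09], 0],
    [0, [0, 0, 0], 0],
    [1, [0, 0, 0], 0],
    [1, [0, 0, 0], 0],
    [1, [0, 0, 0], 0],
    [1, [0, 0, 0], 0],
    [1, [0, 0, 0], 0],
    [1, [0, 0, 0], 0]
  ],
  "squeeze": 40
}}

```text
t: 23.7
tcp_pos: [0.4746, -0.308, 0.004]
tool_rot: [-3.141, -0.0, -0.978]
contact_force: [-0.7, 0.6, 6.8]
gripper_width: 0.0587
gripper_force: 43.5
```

```bash
python3 go.py .5565 -.0882 .10 20
```

```text
t 23.7 tcp [ 0.4746 -0.308   0.004 ] rot [-1.7996e+02 -2.0000e-02 -5.6040e+01] F [-0.7  0.6  6.8] w 0.0587 gf 43.5 q7 -1.32
turn -12.674 then shift [ 3.805 -4.464 -2.401]
```

Emit:
{"fn": "carry_out", "kwargs": {
  "steps": [
    [1, [0, 0, -0.2], 0],
    [1, [0, 0, -0.4], 0],
    [1, [0, 0, -0.5], 0],
    [1, [0, 0, -0.5], 0],
    [1, [0, 0, -0.5], 0],
    [1, [0, 0, -0.3], 0],
    [1, [0, 0, 0], -0.5],
    [1, [0, 0, 0], -0.8],
    [1, [0, 0, 0], -0.9],
    [1, [0, 0, 0], -0.9],
    [1, [0, 0, 0], -0.9],
    [1, [0, 0, 0], -0.9],
    [1, [0, 0, 0], -0.9],
    [1, [0, 0, 0], -0.9],
    [1, [0, 0, 0], -0.9],
    [1, [0, 0, 0], -0.9],
    [1, [0, 0, 0], -0.9],
    [1, [0, 0, 0], -0.9],
    [1, [0, 0, 0], -0.9],
    [1, [0, 0, 0], -0.9]
  ]
}}

```text
t: 25.7
tcp_pos: [0.474, -0.3081, 0.0997]
tool_rot: [3.141, 0.0, 0.293]
contact_force: [0.6, 0.9, -1.6]
gripper_width: 0.0588
gripper_force: 43.6
```

```bash
python3 go.py .5565 -.0882 .10 20
```

```text
t 25.7 tcp [ 0.474  -0.3081  0.0997] rot [1.7998e+02 2.0000e-02 1.6760e+01] F [ 0.6  0.9 -1.6] w 0.0588 gf 43.6 q7 -0.39
turn -0.54 then shift [ 3.819 -4.461 -0.006]
```

Emit:
{"fn": "carry_out", "kwargs": {
  "steps": [
    [1, [0, 0, 0], -0.54],
    [1, [0.15, -0.15, 0], 0],
    [1, [0.3, -0.35, 0], 0],
    [1, [0.4, -0.45, 0], 0],
    [1, [0.4, -0.45, 0], 0],
    [1, [0.4, -0.45, 0], 0],
    [1, [0.4, -0.45, 0], 0],
    [1, [0.4, -0.45, 0], 0],
    [1, [0.4, -0.45, 0], 0],
    [1, [0.4, -0.45, 0], 0],
    [1, [0.3, -0.4, 0.1], 0],
    [1, [0.2, -0.3, 0.2], 0],
    [1, [0.05, -0.1, 0.2], 0],
    [1, [0, 0, 0], 0],
    [1, [0, 0, 0], 0]
  ]
}}

```text
t: 27.2
tcp_pos: [0.5562, -0.0903, 0.0791]
tool_rot: [3.141, 0.001, 0.344]
contact_force: [-0.5, -0.1, -1.5]
gripper_width: 0.0587
gripper_force: 43.6
```

```bash
python3 - <<'E'
from h import *
from go import go
np.set_printoptions(precision=4,suppress=True)
go(.5565,-.0882,.07,20)
C=grab("scene",4);s=bot.get_state();p=s["tcp_pos"];yaw=s["tool_rot"][2];zb=p[2]-.004
c=proj(C,[p[0],p[1],p[2]])[0].astype(int);b=box(c,50);x0,y0,x1,y1=b
im=cv2.resize(C["frame"][y0:y1,x0:x1],None,fx=5.8,fy=5.8,interpolation=cv2.INTER_CUBIC)
for M,z,col in((np.vstack([outline(.12,.06,0),outline(.12,.06,.018)]),zb,(0,255,0)),(PAL,.018,(255,255,0))):
    q=((proj(C,world(M,[p[0],p[1],yaw],z) if z==zb else world(M,[.5562,-.0883,.349],z))-[x0,y0]+.5)*5.8)
    for k in range(0,len(q),6): cv2.polylines(im,[q[k:k+6].astype(int)],True,col,1)
cv2.imwrite("pics/hov3.png",im);print(b)
E
```

```text
t 27.2 tcp [ 0.5562 -0.0903  0.0791] rot [179.97   0.07  19.69] F [-0.5 -0.1 -1.5] w 0.0587 gf 43.6 q7 -0.74
turn -0.051 then shift [ 0.025 -0.048  0.226]
(np.int64(220), np.int64(147), np.int64(320), np.int64(247))
```

View pics/hov3.png

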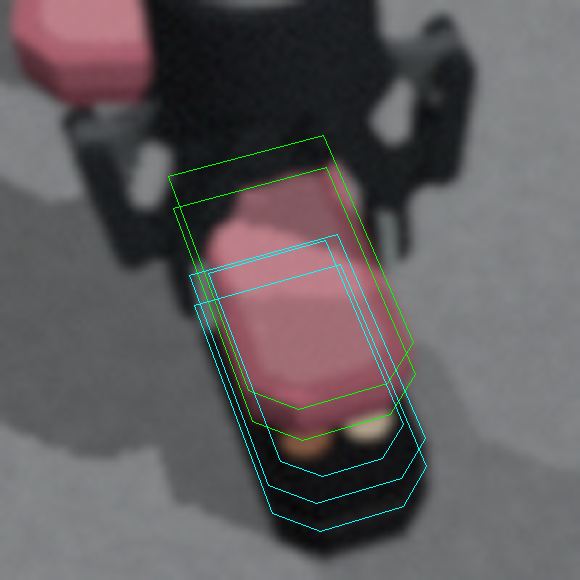

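```bash
python3 - <<'E'
from h import *
from scipy.optimize import least_squares
np.set_printoptions(precision=4,suppress=True)
C=grab("scene",4);s=bot.get_state();p=s["tcp_pos"];yaw=s["tool_rot"][2]
c=proj(C,p)[0].astype(int);b=box(c,45);x0,y0,x1,y1=b
f=cv2.resize(C["frame"][y0:y1,x0:x1],None,fx=S,fy=S,interpolation=cv2.INTER_CUBIC).astype(int)
M=np.vstack([outline(.12,.06,0),outline(.12,.06,.018)])
for th in(18,25):
  pm=((f[...,2]-f[...,1]>th)&(f[...,0]>f[...,1]-3)).astype(np.uint8)
  n,l,st,_=cv2.connectedComponentsWithStats(pm);cy=((proj(C,[p[0]+.04*np.cos(yaw),p[1]+.04*np.sin(yaw),p[2]+.014])[0]-[x0,y0])*S).astype(int)
  pm=(l==l[cy[1],cy[0]]).astype(np.uint8)
  for dz in(.003,.004):
    def edges(r):
        # nose bottom rows over inner columns; right/left borders over nose rows
        return r
    def cost(v):
        r=render(C,M,[p[0]+v[0],p[1]+v[1],yaw],p[2]-dz,b)
        reg=render(C,outline(.07,.10,.009,0)+[.055,0,0],[p[0],p[1],yaw],p[2]-dz,b)  # only the front part, visible
        return ((r^pm)&reg).sum()
    best=min(((cost((a,bb)),a,bb) for a in np.arange(-.005,.0051,.0005) for bb in np.arange(-.005,.0051,.0005)))
    d=np.array(best[1:]);print(th,dz,best[0],"lid - tcp, lid axes:",d[0]*np.cos(yaw)+d[1]*np.sin(yaw),-d[0]*np.sin(yaw)+d[1]*np.cos(yaw))
E
```

```text
18 0.003 319 lid - tcp, lid axes: -0.0006396544751492023 -0.0003014003192128474
18 0.004 299 lid - tcp, lid axes: -0.002220363744660441 -0.0002645464824893402
25 0.003 164 lid - tcp, lid axes: -0.00174983634747942 -0.0004336735604575162
25 0.004 175 lid - tcp, lid axes: -0.002389490822628617 -0.000735073879670361
```

The hover crop shows the lid just behind the palette nose, square to it, at crop (310,330). Correcting and going down to just above the raised top.

Emit:
{"fn": "carry_out", "kwargs": {
  "steps": [
    [1, [0.05, -0.05, 0.1], -0.05],
    [1, [0, 0, 0.2], 0],
    [1, [0, 0, 0.2], 0],
    [1, [0, 0, 0.15], 0],
    [1, [0, 0, 0.05], 0],
    [1, [0, 0, 0], 0],
    [1, [0, 0, 0], 0]
  ]
}}

```text
t: 28.3
tcp_pos: [0.5583, -0.0866, 0.0514]
tool_rot: [3.141, -0.0, 0.351]
contact_force: [0.9, -0.4, -1.6]
gripper_width: 0.0588
gripper_force: 43.6
```

```bash
python3 - <<'E'
from h import *
from go import go
np.set_printoptions(precision=4,suppress=True)
go(.5574,-.0876,.04,20)
C=grab("scene",4);s=bot.get_state();p=s["tcp_pos"]
c=proj(C,[.6,-.07,.03])[0].astype(int);b=box(c,30);x0,y0,x1,y1=b;k=12
im=cv2.resize(C["frame"][y0:y1,x0:x1],None,fx=k,fy=k,interpolation=cv2.INTER_CUBIC)
im=cv2.convertScaleAbs(im,alpha=1.6)[:600]
def dr(M,pose,z,col):
    q=(proj(C,world(M,pose,z))-[x0,y0]+.5)*k;cv2.polylines(im,[q.astype(int)],True,col,1)
O=outline(.12,.06,0);v=[.5558+.0012*.94,-.0885+.0012*.34,.349]
dr(O,[p[0],p[1],.349],p[2]-.004,(0,255,0));dr(O,v,0,(255,255,0));dr(O,v,.036,(255,0,255))
cv2.imwrite("pics/hov4.png",im)
E
```

```text
t 28.3 tcp [ 0.5583 -0.0866  0.0514] rot [179.99  -0.01  20.09] F [ 0.9 -0.4 -1.6] w 0.0588 gf 43.6 q7 -0.72
turn 0.015 then shift [-0.029  0.016  0.284]
```

View pics/hov4.png

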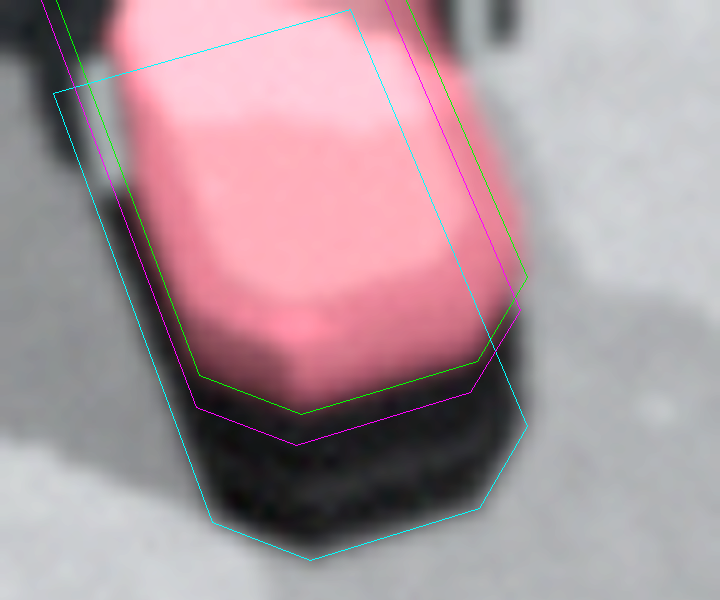

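The crop shows the lid's nose edge at (300,400), aligned with the palette nose below it, and both edges have the same small camera bias. I'll apply the 1 mm correction and lower slowly.

Emit:
{"fn": "carry_out", "kwargs": {
  "steps": [
    [1, [-0.03, 0.015, 0], 0],
    [1, [0, 0, 0.05], 0],
    [1, [0, 0, 0.05], 0],
    [1, [0, 0, 0.03], 0],
    [1, [0, 0, 0.03], 0],
    [1, [0, 0, 0.03], 0],
    [1, [0, 0, 0], 0]
  ]
}}

```text
t: 29.2
tcp_pos: [0.5572, -0.0874, 0.0435]
tool_rot: [-3.141, 0.0, 0.351]
contact_force: [-1.0, 1.0, -1.2]
gripper_width: 0.0589
gripper_force: 43.6
```

```bash
python3 go.py .5573 -.0876 .04 20
```

```text
t 29.2 tcp [ 0.5572 -0.0874  0.0435] rot [-1.7999e+02  1.0000e-02  2.0100e+01] F [-1.   1.  -1.2] w 0.0589 gf 43.6 q7 -0.71
turn 0.017 then shift [0.001 0.007 0.088]
```

Already past the raised top (46 mm) with no contact. Continuing.

Emit:
{"fn": "carry_out", "kwargs": {
  "steps": [
    [1, [0, 0, 0.03], 0],
    [1, [0, 0, 0.03], 0],
    [1, [0, 0, 0.02], 0],
    [1, [0, 0, 0.02], 0],
    [1, [0, 0, 0], 0]
  ]
}}

```text
t: 29.7
tcp_pos: [0.5572, -0.0874, 0.04]
tool_rot: [-3.141, -0.0, 0.351]
contact_force: [-1.4, 0.7, 3.8]
gripper_width: 0.059
gripper_force: 44.1
```

```bash
python3 go.py .5573 -.0876 .04 20
```

```text
t 29.7 tcp [ 0.5572 -0.0874  0.04  ] rot [-179.98   -0.     20.09] F [-1.4  0.7  3.8] w 0.059 gf 44.1 q7 -0.71
turn 0.016 then shift [-0.     0.006 -0.001]
```

Emit:
{"fn": "carry_out", "kwargs": {
  "steps": [
    [1, [0, 0, 0.02], 0],
    [1, [0, 0, 0], 0],
    [1, [0, 0, -0.03], 0],
    [0, [0, 0, 0], 0],
    [0, [0, 0, 0], 0],
    [0, [0, 0, 0], 0],
    [0, [0, 0, 0], 0],
    [0, [0, 0, -0.3], 0],
    [0, [0, 0, -0.5], 0],
    [0, [0, 0, -0.5], 0],
    [0, [0, 0, -0.5], 0],
    [0, [0, 0, -0.5], 0],
    [0, [-0.3, 0, -0.3], 0],
    [0, [-0.4, -0.4, 0], 0],
    [0, [-0.4, -0.5, 0], 0],
    [0, [-0.2, -0.5, 0], 0],
    [0, [0, -0.5, 0], 0],
    [0, [0, -0.5, 0], 0],
    [0, [0, -0.5, 0], 0],
    [0, [0, -0.5, 0], 0]
  ]
}}

```text
t: 31.7
tcp_pos: [0.4615, 0.0231, 0.1449]
tool_rot: [-3.141, -0.001, 0.35]
contact_force: [1.1, 0.0, 0.3]
gripper_width: 0.0858
gripper_force: 0.0
```

Emit:
{"fn": "carry_out", "kwargs": {
  "steps": [
    [0, [0, -0.5, 0], 0],
    [0, [0, -0.5, 0], 0],
    [0, [0, -0.4, 0], 0],
    [0, [0, -0.2, 0], 0],
    [0, [0, 0, 0], 0]
  ]
}}

```text
t: 32.2
tcp_pos: [0.4396, 0.0834, 0.1445]
tool_rot: [-3.141, -0.001, 0.352]
contact_force: [0.7, 0.4, 0.0]
gripper_width: 0.0851
gripper_force: 0.0
```

```bash
python3 - <<'E'
from h import *
from go import go
np.set_printoptions(precision=4,suppress=True)
go(.5573,-.0876,.04,20)
T=grab("top",4);C=grab("scene",4)
ims=[]
for p in(T,C):
    w=[.556,-.088,.349]
    b=box(proj(p,[w[0],w[1],.045])[0].astype(int),40)
    v,i,m=fit(p,pink,b,LID,w,.036);print("lid",v,np.degrees(v[2]),i)
    x0,y0,x1,y1=b;ims.append(cv2.convertScaleAbs(cv2.resize(p["frame"][y0:y1,x0:x1],(390,390),interpolation=cv2.INTER_CUBIC),alpha=1.6))
cv2.imwrite("pics/end.png",np.hstack(ims))
E
```

```text
t 32.2 tcp [0.4396 0.0834 0.1445] rot [-179.97   -0.03   20.19] F [0.7 0.4 0. ] w 0.0851 gf 0.0 q7 -1.18
turn 0.032 then shift [1.303 5.023 2.613]
lid [ 0.5555 -0.0887  0.351 ] 20.11314138595806 0.9073166877370418
lid [ 0.5542 -0.0882  0.3444] 19.732795504289236 0.9420898394786336
```

View pics/end.png

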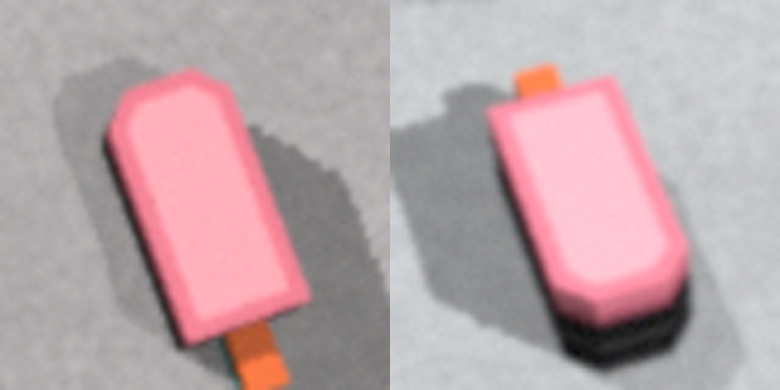

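The final views show the lid flush and aligned on the two palettes, with the yaw at 20° and chamfers over chamfers. Handing in.

```bash
python3 -c "
from rig import bot
print(bot.finish_job())"
```

```text
the job is handed in; nothing more can be done
None
```

I pulled the copper-tab palette out of its case, nested it on the teal one and closed the stack with the small pink lid; by the camera views it sits flush, and I handed it in after about 32 s, with no verdict returned.

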